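Open the bolted display cabinet

TASK

Open the little glass-door display cabinet so that it can be restocked. Draw its bolt fully back, swing the bolted leaf wide open (at least 60 degrees) while the other leaf is still shut, then swing open the leaf that it overlapped just as wide; leave both standing open and do not shift the mug, the tub or the book beside the cabinet.

Things in the scene. Friction and masses are not known exactly. Their poses are not given: they have to be found in the camera images.
- cabinet: Light-wood display cabinet (sizes in mm), fixed, 160 high, 300 wide (y). Origin: centre of its underside; local x to its back, y left, z up. Two 16 thick glazed leaves lie before it, meeting at y 0: shut, back face at x -70, front at -86. Upright hinge axes at x -70: bolted leaf y -150 (right), covered leaf y +150. A dark strip on the bolted leaf's edge laps 18 over the covered leaf's front.
- bolt (a joint): Steel slide bolt in brass guides on the cabinet's top, right half. Value in m: 0 = shot through the staple on the bolted leaf's top, 0.034 = fully drawn, at its stop; free of the staple from 0.022. It is drawn along local -y (to the right). About 1.5 N of friction; stays where it is left. Starts at 0 to 0.006.
- bolt_knob (a point): Top centre of the bolt's upright black knob: 14 in diameter, from 17 to 37 above the cabinet's top (its top 197 above the table), at local x -50, y -65 minus the bolt's travel. Guides and staple in line with it along y reach 22 above the cabinet's top; before and behind it (along x) all is free, so pinch it from front and back.
- bolted_leaf (a joint): Right leaf, rad: 0 = shut, grows as it swings out toward the robot (counterclockwise from above), stop at 1.75. Light hinge friction (0.06 N m), stays where it is left. Cannot open while the bolt is shot.
- covered_leaf (a joint): Left leaf, rad: 0 = shut, grows as it swings out toward the robot (clockwise from above), stop at 1.75. Same friction, no bolt or catch of its own; only the other leaf's strip holds it.
- mug: White mug, 89 x 126 x 102 high, a bystander; origin under its middle.
- tub: Clear tub of confetti with a wooden lid, 131 diameter, 72 high, a bystander; origin under its middle.
- book: Dark small hardback lying flat, 100 x 140 x 30 high, a bystander; origin under its middle.
- bolted_leaf_handle (a point): Grip point on the bolted leaf's handle, an upright black round bar, 12 in diameter, from 49 to 163 above the table; its axis is 40 before the leaf's front face and 105 from the hinge axis along the leaf (local x -126, y -45 when shut). The point is on the axis, 147 above the table; from 113 upward the bar is free all round, two arms join it to the leaf below that.
- covered_leaf_handle (a point): Grip point on the covered leaf's handle, an upright black round bar, 12 in diameter, from 49 to 163 above the table; its axis is 40 before the leaf's front face and 105 from the hinge axis along the leaf (local x -126, y +45 when shut). The point is on the axis, 147 above the table; from 113 upward the bar is free all round, two arms join it to the leaf below that.

How it is judged:
By the outcome, as a careful person would: the job done as asked, in the order asked, and still so for the second after the job is handed in, with the robot touching nothing.
It also fails if it takes over 64 s, if anything falls off the work surface, if the arm or the gripper's body presses on something with over 40 N, if the wrist force passes 120 N, or if a joint passes its speed limit or range.

ROBOT

A 6-joint arm with a two-finger parallel gripper is mounted at the origin on a cart in front of the work surface, level with it; the furniture and walls round the work are solid. World frame = base frame: x ahead of the robot, y to its left, z up, the work surface at z = 0. Lengths are in m, angles in rad, forces in N, time in s.
With the tool pointing down it reaches from about 0.25 to 0.775 m from the base axis. Payload 4 kg.
Tool frame: the origin (TCP) lies at the very end of the fingers, on their centre line; the grasp point (between the pads) lies 19 mm behind it; z points along the fingers, y is the line along which they close (so a half turn about z gives the same grasp; the last joint's range is limited). The gripper opens to 94 mm and grips with 3 to 60 N. Pads are 16 mm wide; open, the fingers measure 119 mm over their backs; the gripper's body (75 mm by 177 mm) begins 78 mm behind the grasp point.
Start: joints at [1.165, 0.087, 1.371, -0, 1.684, -0.103], TCP at [0.164, 0.525, 0.206] pointing down, gripper open.
Joint ranges: [-3.1, 3.1], [-0.76, 2.03], [0.27, 2.55], [-1.08, 4.22], [0.17, 2.65], [-2.57, 2.57]. Speed limits (rad/s): [2.79, 2.79, 3.14, 3.14, 3.14, 3.14].

INTERFACE

Orientations are given as a rotation vector (axis times angle).
In Python, from plant import readout, viewer, order gives the robot as it stands.
- The arm moves only by the tool servo_tool, never from a script. Its arguments are lists of equal length, an entry for each row: "translation": the shift along the tool's x, y, z in units of 40 mm (1.0 is 40 mm), a list of three; "twist": the turn about the tool's z in units of 5 degrees (1.0 is 5 degrees). A call has exactly 10 rows; each row shifts and turns the commanded pose from where the row before left it, along the tool's axes as they then stand; what a row does not reach is not made up. A row lasts 1/12 s, in which the tool goes at most 41.7 mm and 7.16 degrees, less where a joint would pass 70% of its speed; a pose out of reach is approached as far as the arm can. A call is refused whole if a number of a shift passes 1 or a number of a turn 1, either way. A call with a gripper value outside its range is refused whole. "claw" is the finger opening in mm, from 0 to 94, set as the call begins (left out, the last holds). The fingers move at their own pace and stop on an object; "squeeze" is the grip in N (left out, the last holds). Time passes only in rows, so rows that do not move let the fingers close, or fill a call up. It gives the time, the measured TCP pose, the force, the opening and the grip force at its end, in the units of the state.
- readout.state(): the state, without advancing time (a new reading comes with each control period).
- viewer.camera(name): name is "scene" or "top" or "wrist"; returns the picture (420x560x3 uint8, blue, green, red); there is no depth.
- viewer.camera_model(name): a dict with "fov_y" (degrees; the focal length in pixels is half the picture's height over the tangent of half this angle, whatever the lens; pixels are square), "cx", "cy" (the principal point, pixels), "R" (3x3) and "t" (3): a world point X has camera coordinates R X + t; the wrist camera has in their place "hand_eye" (4x4, takes a point from camera to tool coordinates, whose origin is the TCP and whose axes are the flange's). Camera axes: x right, y down, z forward; pixel columns grow to the right and rows downward; lengths in m; the calibration is good to about 2 mm. The wrist camera is an equidistant fisheye: a pixel r from the principal point sees the ray r / f radians off the axis. A picture is of the moment at which its call begins: read the wrist's pose just before it. camera_model takes no time and is no camera call.
- order.sign_off(): hands the job in; it is judged then, once.
The state is a dict: "t": time; "joint_pos": joint angles; "dq": joint speeds; "joint_efforts": joint torques, N m; "position": TCP position; "eef_rot": TCP orientation; "wrist_force": force on the tool from outside, world axes, zero at the start; "moment": the same for the moment, N m; "finger_gap": finger opening in m; "gripper_force": force on a finger pad.
Only numpy, scipy, OpenCV 4.12 (cv2) and the standard library are available. Lean on these libraries where they do the work, as an engineer would, in place of code of your own. Each camera call takes 0.05 s, during which the arm holds its last target. There are 200 camera calls.

## Working session

There is one attempt and no reset: what is moved stays moved. The work goes in short steps, Python scripts to look and compute and a tool call to move; the robot and the scene stay as the last step left them, time stands still between calls to the robot, and variables do not carry over. Pictures are saved under pics/ and viewed, at most 10 in all, crops included, and the job is handed in when it is done.

Besides the shell and the picture viewer there is one more tool, called after "Emit:" as name(argument=value, ...) on one line, values as JSON. servo_tool: Moves the arm, as the interface text tells. Its arguments: {"type":"object","properties":{"translation":{"type":"array","items":{"type":"array","items":{"type":"number"}}},"twist":{"type":"array","items":{"type":"number"}},"claw":{"type":"number"},"squeeze":{"type":"number"}},"required":["translation","twist"]}

```bash
mkdir -p pics; ls; python3 - <<'E'
from plant import readout, viewer
import cv2, numpy as np
s=readout.state(); print({k:np.round(v,3).tolist() for k,v in s.items()})
for n in("scene","top"):
    cv2.imwrite(f"pics/{n}0.png",viewer.camera(n))
for n in("scene","top","wrist"):
    print(n,{k:np.round(v,4).tolist() for k,v in viewer.camera_model(n).items()})
E
```

```text
pics
{'t': 0.0, 'joint_pos': [1.165, 0.088, 1.372, -0.0, 1.684, -0.103], 'dq': [0.001, 0.001, -0.002, 0.0, 0.0, -0.002], 'joint_efforts': [0.0, -34.019, -30.243, 0.072, 0.033, -0.0], 'position': [0.164, 0.524, 0.204], 'eef_rot': [-0.474, -3.105, 0.003], 'wrist_force': [-0.532, 0.355, -0.071], 'moment': [-0.031, 0.035, 0.046], 'gripper_force': 0.0, 'finger_gap': 0.094}
scene {'fov_y': 50.7201, 'cx': 272.1711, 'cy': 213.7328, 'R': [[0.5195, -0.8545, -0.0065], [-0.6273, -0.3761, -0.682], [0.5803, 0.3583, -0.7314]], 't': [-0.2633, 0.4634, 1.2149]}
top {'fov_y': 42.342, 'cx': 276.9794, 'cy': 218.7362, 'R': [[0.0093, -0.9999, -0.013], [-0.9959, -0.0081, -0.0902], [0.0901, 0.0138, -0.9958]], 't': [0.0542, 0.5991, 1.741]}
wrist {'fov_y': 65.7065, 'cx': 279.3082, 'cy': 214.9893, 'hand_eye': [[0.0009, -0.9628, -0.2701, 0.079], [1.0, 0.001, -0.0001, 0.0002], [0.0003, -0.2701, 0.9628, -0.1794], [0.0, 0.0, 0.0, 1.0]]}
```

View pics/scene0.png

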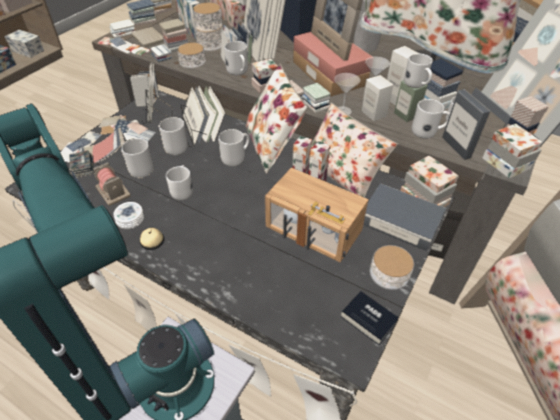

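View pics/top0.png

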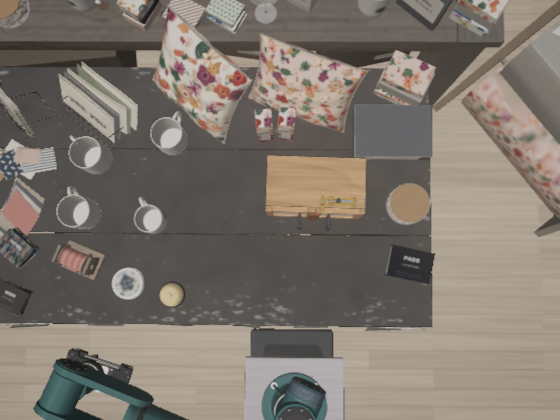

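The scene view shows the cabinet at about (315,215), the tub at (391,266), the book at (370,315). The top view shows the cabinet top from (266,155) to (366,212), the knob near (338,200), and the handles near (299,222) and (328,222).

```bash
cat > h.py <<'E'
from plant import readout, viewer
import cv2, numpy as np
def K(m): 
    f=210/np.tan(np.radians(m["fov_y"])/2); return f,m["cx"],m["cy"]
def ray(n,uv):
    m=viewer.camera_model(n); f,cx,cy=K(m); R=np.array(m["R"]);t=np.array(m["t"])
    d=R.T@np.array([(uv[0]-cx)/f,(uv[1]-cy)/f,1.]); return -R.T@t,d/np.linalg.norm(d)
def onz(n,uv,z):
    o,d=ray(n,uv); return o+d*(z-o[2])/d[2]
def proj(n,X):
    m=viewer.camera_model(n); f,cx,cy=K(m); c=np.array(m["R"])@X+np.array(m["t"]); return np.array([cx+f*c[0]/c[2],cy+f*c[1]/c[2]])
def cross(r1,r2):
    A=np.zeros((3,3));b=np.zeros(3)
    for o,d in(r1,r2):
        P=np.eye(3)-np.outer(d,d);A+=P;b+=P@o
    X=np.linalg.solve(A,b);g=[np.linalg.norm((np.eye(3)-np.outer(d,d))@(X-o)) for o,d in(r1,r2)]
    return X,max(g)
E
python3 - <<'E'
from h import *
t=cv2.imread("pics/top0.png"); s=cv2.imread("pics/scene0.png")
a=cv2.resize(t[145:245,256:376],None,fx=5,fy=5,interpolation=cv2.INTER_CUBIC)
b=cv2.resize(s[165:265,256:376],None,fx=5,fy=5,interpolation=cv2.INTER_CUBIC)
cv2.imwrite("pics/ta.png",a);cv2.imwrite("pics/sb.png",b)
hsv=cv2.cvtColor(t,cv2.COLOR_BGR2HSV)
m=cv2.inRange(hsv,(8,60,110),(25,255,255)); m[:150]=0;m[240:]=0;m[:,:256]=0;m[:,375:]=0
m=cv2.morphologyEx(m,cv2.MORPH_OPEN,np.ones((3,3)))
c=max(cv2.findContours(m,0,2)[0],key=cv2.contourArea)
print(cv2.minAreaRect(c),cv2.boxPoints(cv2.minAreaRect(c)))
print(cv2.approxPolyDP(c,3,True).tolist())
E
```

```text
((315.56964111328125, 186.84095764160156), (100.10921478271484, 61.16172790527344), 1.8476102352142334) [[264.55508 215.7921 ]
 [266.527   154.66216]
 [366.5842  157.88982]
 [364.61227 219.01976]]
[[[267, 156]], [[268, 215]], [[272, 211]], [[305, 212]], [[325, 217]], [[322, 213]], [[353, 214]], [[330, 215]], [[333, 218]], [[357, 218]], [[364, 214]], [[365, 158]]]
```

View pics/ta.png

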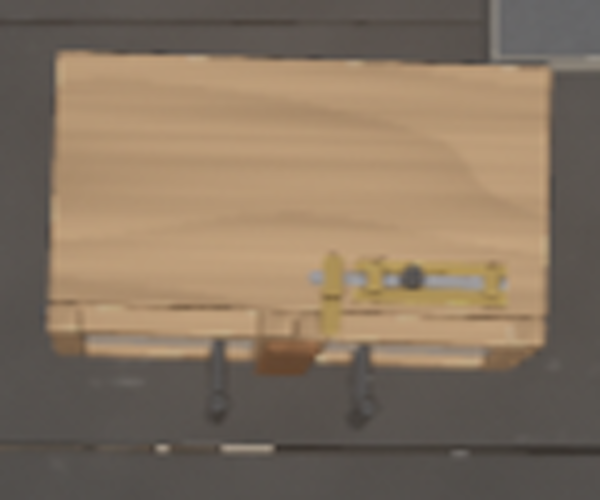

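View pics/sb.png

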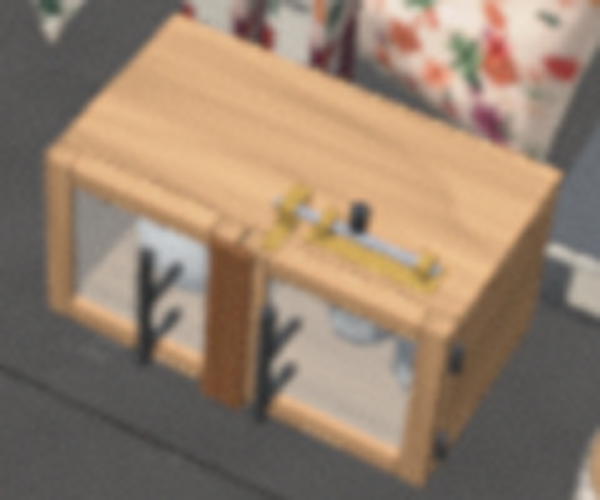

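The crops show the knob top at about ta(412,277) / sb(359,205), the handle tops at ta(218,400),(362,405) / sb(147,250),(268,305), and the cabinet's corners. Both leaves are shut and the bolt is shot.

```bash
python3 - <<'E'
from h import *
np.set_printoptions(precision=4,suppress=True)
o=lambda p,v:((p[0]+.5)/5-.5+256,(p[1]+.5)/5-.5+v)
P={"BL":((57,53),(180,15)),"BR":((550,67),(560,175)),"FL":((48,330),(48,155)),"FR":((545,345),(440,335)),
"knob":((412,275),(359,205)),"hL":((218,403),(147,250)),"hR":((362,408),(268,306))}
X={}
for k,(a,b) in P.items():
    X[k],g=cross(ray("top",o(a,145)),ray("scene",o(b,165))); print(k,X[k],round(g,4),"top@z",onz("top",o(a,145),{"k":.197,"h":.163}.get(k[0],.16)))
# fit cabinet pose from top view corners at z=.16 + knob/handles
loc={"BL":(.0,.15,.16),"BR":(0,-.15,.16),"FL":(-.086,.15,.16),"FR":(-.086,-.15,.16),"hL":(-.126,.045,.163),"hR":(-.126,-.045,.163)}
from scipy.optimize import least_squares
keys=["FL","FR","hL","hR","BL","BR"]
def f(q):
    c,s=np.cos(q[2]),np.sin(q[2]);r=[]
    for k in keys:
        l=loc[k]; lx=q[3] if k[0]=="B" else l[0]
        w=np.array([q[0]+c*lx-s*l[1],q[1]+s*lx+c*l[1],l[2]])
        r+=list(proj("top",w)-o(P[k][0],145))+list(proj("scene",w)-o(P[k][1],165))
    return r
q=least_squares(f,[.6,-.1,0,.08],loss="soft_l1");print(q.x,np.array(f(q.x)).reshape(-1,4))
x,y,th,_=q.x;c,s=np.cos(th),np.sin(th)
R=np.array([[c,-s],[s,c]]);print("knob local",R.T@(X["knob"][:2]-[x,y]))
for n,p in {"tub":(408,204),"book":(411,264)}.items(): print(n,onz("top",p,.05))
for n,p in {"mug":(150,218)}.items(): print(n,onz("top",p,.05))
E
```

```text
BL [0.7837 0.0882 0.1525] 0.0022 top@z [0.7809 0.0898 0.16  ]
BR [ 0.7757 -0.211   0.1516] 0.0005 top@z [ 0.7743 -0.2101  0.16  ]
FL [0.6125 0.0923 0.1545] 0.0016 top@z [0.6111 0.0934 0.16  ]
FR [ 0.6036 -0.2049  0.1562] 0.0022 top@z [ 0.6043 -0.2062  0.16  ]
knob [ 0.642  -0.1232  0.1946] 0.0004 top@z [ 0.6415 -0.1226  0.197 ]
hL [ 0.5685 -0.0106  0.1583] 0.0012 top@z [ 0.5674 -0.0094  0.163 ]
hR [ 0.5669 -0.0984  0.1565] 0.0023 top@z [ 0.5651 -0.0959  0.163 ]
[ 0.6922 -0.0591 -0.0287  0.0844] [[ 0.0153  0.1756 -1.0684 -0.8824]
 [ 0.1096  0.8045  1.1076 -0.3018]
 [ 0.3444 -0.0281 -0.5498 -0.8009]
 [ 1.5127  0.0768 -0.3334 -0.6764]
 [ 0.4479  0.02   -1.0321 -1.1138]
 [ 0.4268  0.6497  0.2447 -1.1085]]
knob local [-0.0483 -0.0655]
tub [ 0.6476 -0.362   0.05  ]
book [ 0.4553 -0.3692  0.05  ]
mug [0.5957 0.4693 0.05  ]
```

Emit:
servo_tool(translation=[[0, 0, -0.1], [0, 0, -0.1], [0, 0, -0.1], [0, 0, -0.1], [0, 0, -0.1], [0, 0, -0.1], [0, 0, -0.1], [0, 0, -0.1], [0, 0, -0.1], [0, 0, -0.1]], twist=[1, 1, 1, 1, 1, 1, 1, 1, 1, 1], claw=40, squeeze=15)

```text
t: 0.93
position: [0.1639, 0.5247, 0.245]
eef_rot: [1.748, 2.61, -0.002]
wrist_force: [0.3, 0.3, 0.2]
finger_gap: 0.0403
gripper_force: 0.0
```

Emit:
servo_tool(translation=[[0, 0, 0], [0, 0, 0], [0, 0, 0], [0, 0, 0], [0, 0, 0], [-0.8, 0.6, 0], [-0.8, 0.6, 0], [-0.8, 0.6, 0], [-0.8, 0.6, 0], [-0.8, 0.6, 0]], twist=[1, 1, 1, 1, 0.85, 0, 0, 0, 0, 0])

```text
t: 1.77
position: [0.2799, 0.36, 0.2449]
eef_rot: [2.251, 2.191, -0.001]
wrist_force: [-0.1, -0.0, 0.1]
finger_gap: 0.0401
gripper_force: 0.0
```

```bash
cat >> h.py <<'E'
from scipy.spatial.transform import Rotation as Ro
np.set_printoptions(precision=4,suppress=True)
def rel(X,tcp=True):
    "units of 40 mm in tool axes from the TCP to X"
    s=readout.state(); return Ro.from_rotvec(s["eef_rot"]).inv().apply(np.array(X)-s["position"])/.04
def st():
    s=readout.state(); R=Ro.from_rotvec(s["eef_rot"]).as_matrix()
    print(s["t"],np.array(s["position"]),"yhead",np.degrees(np.arctan2(R[1,1],R[0,1])),"gap",s["finger_gap"],"F",np.array(s["wrist_force"]),"g",s["gripper_force"],"q",np.array(s["joint_pos"]))
E
python3 -c "
from h import *
st();print(rel([.642,-.123,.25]))"
```

```text
1.7667 [0.2799 0.36   0.2449] yhead -1.5469467348752997 gap 0.0400737974960511 F [-0.0597 -0.0274  0.132 ] g 0.0 q [ 0.7856 -0.1275  1.5042 -0.0001  1.7657  0.8126]
[-11.8262   9.3762  -0.1244]
```

Emit:
servo_tool(translation=[[-0.74, 0.58, 0], [-0.74, 0.58, 0], [-0.74, 0.58, 0], [-0.74, 0.58, 0], [-0.74, 0.58, 0], [-0.74, 0.58, 0], [-0.74, 0.58, 0], [-0.74, 0.58, 0], [-0.74, 0.58, 0], [-0.74, 0.58, 0]], twist=[0, 0, 0, 0, 0, 0, 0, 0, 0, 0])

```text
t: 2.6
position: [0.5037, 0.0576, 0.245]
eef_rot: [-2.252, -2.189, 0.001]
wrist_force: [0.1, 1.7, 0.2]
finger_gap: 0.0399
gripper_force: 0.0
```

Emit:
servo_tool(translation=[[-0.74, 0.58, 0], [-0.74, 0.58, 0], [-0.74, 0.58, 0], [-0.74, 0.58, 0], [-0.74, 0.58, 0], [-0.74, 0.58, 0], [0, 0, 0], [0, 0, 0], [0, 0, 0], [0, 0, 0]], twist=[0, 0, 0, 0, 0, 0, 0, 0, 0, 0])

```text
t: 3.43
position: [0.6369, -0.1208, 0.246]
eef_rot: [-2.251, -2.192, -0.001]
wrist_force: [0.4, 0.1, -0.4]
finger_gap: 0.0401
gripper_force: 0.0
```

```bash
python3 -c "
from h import *
st();print(rel([.642,-.123,.184]))
s=readout.state();im=viewer.camera('wrist');cv2.imwrite('pics/w1.png',im)
np.savez('w1.npz',p=s['position'],r=s['eef_rot'])"
```

```text
3.4333 [ 0.6369 -0.1208  0.246 ] yhead -1.5201170258373726 gap 0.04012399714294024 F [ 0.353   0.0866 -0.3732] g 0.0 q [-0.2752  0.3078  1.0324  0.0005  1.8011 -0.2485]
[-0.0523  0.1295  1.5505]
```

View pics/w1.png

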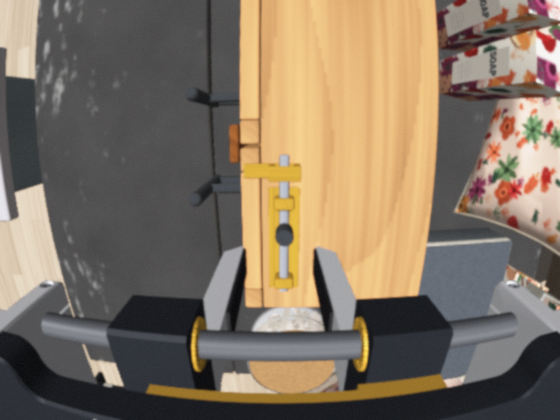

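The wrist view shows the knob top at about (284,232), the handle tops at (195,96) and (198,197), and the guides at (284,203) and (283,283). The fingers frame the knob.

```bash
cat >> h.py <<'E'
def wray(uv,p,r):
    m=viewer.camera_model("wrist");f,cx,cy=K(m);H=np.array(m["hand_eye"])
    a=np.array([uv[0]-cx,uv[1]-cy]);n=np.linalg.norm(a);th=n/f
    d=np.r_[np.sin(th)*a/n,np.cos(th)]
    R=Ro.from_rotvec(r).as_matrix(); return np.array(p)+R@H[:3,3],R@H[:3,:3]@d
E
python3 -c "
from h import *
z=np.load('w1.npz');im=cv2.imread('pics/w1.png')
g=cv2.cvtColor(im,6)[215:250,270:300]; yy,xx=np.where(g<70);print('dark',xx.mean()+270,yy.mean()+215,xx.min()+270,xx.max()+270,yy.min()+215,yy.max()+215)
oo=lambda p,v:((p[0]+.5)/5-.5+256,(p[1]+.5)/5-.5+v)
for n,uv,h,a,b in (('knob',(284.5,231),.197,(412,275),(359,205)),('hL',(195,96),.163,(218,403),(147,250)),('hR',(198,197),.163,(362,408),(268,306))):
    o,d=wray(uv,z['p'],z['r']); print(n,o+d*(h-o[2])/d[2],cross((o,d),ray('top',oo(a,145))),cross((o,d),ray('scene',oo(b,165))))
"
```

```text
dark 284.5609756097561 228.34146341463415 277 291 225 233
knob [ 0.6407 -0.1184  0.197 ] (array([ 0.6419, -0.1232,  0.1845]), np.float64(0.0013013260149835732)) (array([ 0.642 , -0.1215,  0.193 ]), np.float64(0.0021359345452674995))
hL [ 0.5712 -0.0137  0.163 ] (array([ 0.568 , -0.011 ,  0.1491]), np.float64(0.0012882051600460168)) (array([ 0.5696, -0.0123,  0.158 ]), np.float64(0.0008485306792889712))
hR [ 0.5687 -0.098   0.163 ] (array([ 0.5663, -0.098 ,  0.156 ]), np.float64(0.0016281712046640967)) (array([ 0.5674, -0.0999,  0.1571]), np.float64(0.0006747256098058275))
```

Emit:
servo_tool(translation=[[0, 0.1, 0.2], [0, 0, 0.3], [0, 0, 0.3], [0, 0, 0.3], [0, 0, 0.3], [0, 0, 0.15], [0, 0, 0], [0, 0, 0], [0, 0, 0], [0, 0, 0]], twist=[0, 0, 0, 0, 0, 0, 0, 0, 0, 0])

```text
t: 4.32
position: [0.6419, -0.1224, 0.1846]
eef_rot: [2.251, 2.189, 0.002]
wrist_force: [0.1, 0.0, -0.0]
finger_gap: 0.04
gripper_force: 0.0
```

Emit:
servo_tool(translation=[[0, 0, 0], [0, 0, 0], [0, 0, 0], [0, 0, 0], [0, 0, 0], [0, 0, 0], [0, 0, 0], [0, 0, 0], [0, 0, 0], [0, 0, 0]], twist=[0, 0, 0, 0, 0, 0, 0, 0, 0, 0], claw=0, squeeze=15)

```text
t: 5.15
position: [0.6405, -0.1222, 0.1836]
eef_rot: [-2.252, -2.189, 0.002]
wrist_force: [-5.7, 0.3, 3.1]
finger_gap: 0.0135
gripper_force: 15.0
```

Emit:
servo_tool(translation=[[-0.1, 0, 0], [-0.1, 0, 0], [-0.1, 0, 0], [-0.1, 0, 0], [-0.1, 0, 0], [-0.1, 0, 0], [-0.1, 0, 0], [-0.1, 0, 0], [-0.05, 0, 0], [0, 0, 0]], twist=[0, 0, 0, 0, 0, 0, 0, 0, 0, 0])

```text
t: 5.98
position: [0.6397, -0.155, 0.1836]
eef_rot: [-2.249, -2.189, -0.001]
wrist_force: [-5.8, 2.8, 3.8]
finger_gap: 0.013
gripper_force: 15.0
```

Emit:
servo_tool(translation=[[-0.05, 0, 0], [0, 0, 0], [0, 0, 0], [0, 0, 0], [0, 0, 0], [0, 0, 0], [0, 0, 0], [0, 0, 0], [0, 0, 0], [0, 0, 0]], twist=[0, 0, 0, 0, 0, 0, 0, 0, 0, 0])

```text
t: 6.82
position: [0.6397, -0.1551, 0.1837]
eef_rot: [-2.246, -2.189, -0.004]
wrist_force: [-5.8, 6.6, 3.8]
finger_gap: 0.0135
gripper_force: 15.0
```

Emit:
servo_tool(translation=[[0, 0, 0], [0, 0, 0], [0, 0, 0], [0, 0, 0], [0, 0, -0.5], [0, 0, -0.5], [0, 0, -0.5], [0, 0, 0], [0, 0, 0], [0, 0, 0]], twist=[0, 0, 0, 0, 0, 0, 0, 0, 0, 0], claw=32)

```text
t: 7.65
position: [0.6402, -0.1583, 0.2421]
eef_rot: [-2.252, -2.189, 0.001]
wrist_force: [-0.6, -0.6, -0.4]
finger_gap: 0.0319
gripper_force: 0.0
```

Emit:
servo_tool(translation=[[0.35, -0.46, 0], [0.35, -0.46, 0], [0.35, -0.46, 0], [0.35, -0.46, 0], [0, 0, 0], [0, 0, 0], [0, 0, 0], [0, 0, 0], [0, 0, 0], [0, 0, 0]], twist=[0, 0, 0, 0, 0, 0, 0, 0, 0, 0])

```text
t: 8.48
position: [0.5688, -0.1007, 0.2429]
eef_rot: [-2.253, -2.189, 0.001]
wrist_force: [0.4, 0.1, -0.0]
finger_gap: 0.0321
gripper_force: 0.0
```

```bash
python3 -c "
from h import *
st();print(rel([.567,-.099,.13]))
s=readout.state();im=viewer.camera('wrist');cv2.imwrite('pics/w2.png',im)
np.savez('w2.npz',p=s['position'],r=s['eef_rot'])"
```

```text
8.4833 [ 0.5688 -0.1007  0.2429] yhead -1.636370239446388 gap 0.03207330632935215 F [ 0.4234  0.1234 -0.0304] g 0.0 q [-0.2734  0.1458  1.2327 -0.      1.7638 -0.2448]
[ 0.0406 -0.0438  2.8219]
```

View pics/w2.png

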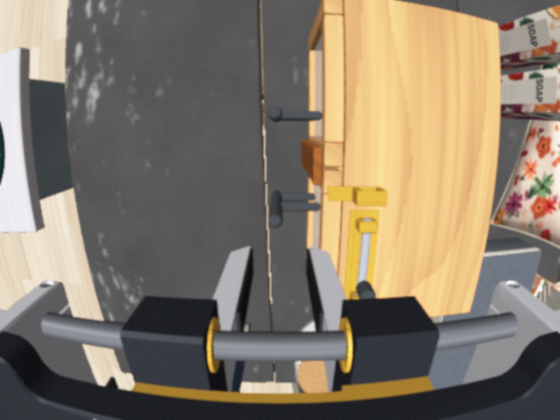

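The wrist view shows the bolt drawn clear of the staple. The right handle's top is at about (275,219), the left's at (275,114).

```bash
python3 -c "
from h import *
z=np.load('w2.npz');z1=np.load('w1.npz')
for n,uv,uv1 in (('hR',(275,219),(198,197)),('hL',(275,114),(195,96))):
    r=wray(uv,z['p'],z['r']);o,d=r; print(n,o+d*(.163-o[2])/d[2],cross(r,wray(uv1,z1['p'],z1['r'])))
"
```

```text
hR [ 0.5651 -0.0979  0.163 ] (array([ 0.5649, -0.1014,  0.1496]), np.float64(0.0004931189205615525))
hL [ 0.5676 -0.0121  0.163 ] (array([ 0.5674, -0.0118,  0.1481]), np.float64(0.0002628394220025124))
```

Emit:
servo_tool(translation=[[0.04, -0.07, 0], [0, 0, 0.4], [0, 0, 0.4], [0, 0, 0.4], [0, 0, 0.4], [0, 0, 0.4], [0, 0, 0.4], [0, 0, 0.4], [0, 0, 0], [0, 0, 0]], twist=[0, 0, 0, 0, 0, 0, 0, 0, 0, 0])

```text
t: 9.37
position: [0.5649, -0.0983, 0.1306]
eef_rot: [-2.251, -2.189, 0.002]
wrist_force: [-0.1, -0.5, 0.6]
finger_gap: 0.0322
gripper_force: 0.0
```

Emit:
servo_tool(translation=[[0, 0, 0], [0, 0, 0], [0, 0, 0], [0, 0, 0], [0, 0, 0], [0, 0, 0], [0, 0, 0], [0, 0, 0], [0, 0, 0], [0, 0, 0]], twist=[0, 0, 0, 0, 0, 0, 0, 0, 0, 0], claw=0, squeeze=15)

```text
t: 10.2
position: [0.5651, -0.0986, 0.1329]
eef_rot: [2.252, 2.19, -0.001]
wrist_force: [-4.5, 0.4, 5.5]
finger_gap: 0.0112
gripper_force: 15.0
```

```bash
python3 -c "
from h import *
st()
th=-.0287;c,s=np.cos(th),np.sin(th);x0,y0=.6922,-.0591
W=lambda a:np.array([x0+c*a[0]-s*a[1],y0+s*a[0]+c*a[1]])
p0=readout.state()['position'][:2];hd=np.radians(-1.6);ex=np.array([np.cos(hd+np.pi/2),np.sin(hd+np.pi/2)]);ey=np.array([np.cos(hd),np.sin(hd)])
for sg,H in((1,W((-.07,-.15))),(-1,W((-.07,.15)))):
    v=np.array(W((-.126,-.045*sg)))-H; pr=v
    if sg==1: print('check',H+v,p0)
    for a in np.radians(np.arange(4,85,4))*sg:
        R=np.array([[np.cos(a),-np.sin(a)],[np.sin(a),np.cos(a)]]);n=R@v;d=(n-pr)/.04;pr=n;print(round(np.degrees(a)),d@ex,d@ey)
"
```

```text
10.2 [ 0.5651 -0.0986  0.1329] yhead -1.6087572169655302 gap 0.011249216078867266 F [-4.5433  0.4384  5.4872] g 15.00072330236435 q [-0.2713  0.1644  1.4291 -0.0005  1.5481 -0.2432]
check [ 0.565  -0.1005] [ 0.5651 -0.0986]
4 -0.10391418044136978 -0.17978097352468772
8 -0.11620193747989112 -0.17209434930934103
12 -0.1279235703595887 -0.1635692987230228
16 -0.13902197246332632 -0.15424735495525424
20 -0.14944307349166225 -0.14417393357903352
24 -0.15913610288791316 -0.13339811129072907
28 -0.16805383718719744 -0.12197238681334767
32 -0.17615283008442006 -0.10995242512803233
36 -0.18339362410029064 -0.09739678627987323
40 -0.18974094281420806 -0.08436664007924874
44 -0.19516386272742692 -0.07092546808866328
48 -0.19963596391924143 -0.05713875434695335
52 -0.2031354587621781 -0.04307366633763185
56 -0.20564529806912968 -0.028798727755663348
60 -0.20715325415528155 -0.01438348466690781
64 -0.20765198041016245 0.00010183331332189592
68 -0.20713904708958839 0.014586655171886764
72 -0.2056169531531371 0.029000412312698443
76 -0.203093114089469 0.043272882359834355
80 -0.19957982578880426 0.
[... 300 characters left out ...]
3780334 -0.13315137560339638
-28 0.16824262719113148 -0.1217118471395119
-32 0.1763229858764757 -0.10967935079079444
-36 0.18354431669855334 -0.09711250766995579
-40 0.18987143805948653 -0.08407254217346252
-44 0.19527352486000346 -0.07062298370244387
-48 0.19972425867622898 -0.05682935715382355
-52 0.20320195598039587 -0.04275886368961712
-56 0.2056896737808158 -0.028480053339620438
-60 0.20717529216642855 -0.014062491032558555
-64 0.20765157335379547 0.00042358231725701096
-68 0.20711619694884478 0.014907592016602059
-72 0.2055717712516063 0.02931897342614749
-76 0.20302582054883328 0.04358751574429384
-80 0.19949074845642925 0.057643704067135856
-84 0.19498377749028667 0.07141905805808799
```

Emit:
servo_tool(translation=[[-0.1, -0.18, 0], [-0.12, -0.17, 0], [-0.13, -0.16, 0], [-0.14, -0.15, 0], [-0.15, -0.14, 0], [-0.16, -0.13, 0], [-0.17, -0.12, 0], [-0.18, -0.11, 0], [-0.18, -0.1, 0], [-0.19, -0.08, 0]], twist=[0, 0, 0, 0, 0, 0, 0, 0, 0, 0])

```text
t: 11.03
position: [0.5104, -0.1581, 0.1328]
eef_rot: [2.251, 2.189, 0.003]
wrist_force: [-0.4, 2.3, 5.1]
finger_gap: 0.0118
gripper_force: 15.0
```

Emit:
servo_tool(translation=[[-0.2, -0.07, 0], [-0.2, -0.06, 0], [-0.2, -0.04, 0], [-0.2, -0.03, 0], [-0.21, -0.01, 0], [-0.21, 0, 0], [-0.21, 0.01, 0], [-0.21, 0.03, 0], [-0.2, 0.04, 0], [-0.2, 0.06, 0]], twist=[0, 0, 0, 0, 0, 0, 0, 0, 0, 0])

```text
t: 11.87
position: [0.5024, -0.2408, 0.1328]
eef_rot: [-2.252, -2.188, 0.007]
wrist_force: [-8.7, 0.3, 9.7]
finger_gap: 0.0116
gripper_force: 15.0
```

```bash
python3 -c "
from h import *
st();p=np.array(readout.state()['position'][:2]);H=np.array([.618,-.207]);v=p-H;print(np.linalg.norm(v),np.degrees(np.arctan2(v[1],v[0])))
cv2.imwrite('pics/s3.png',cv2.resize(viewer.camera('scene')[150:350,240:460],None,fx=3,fy=3))"
```

```text
11.8667 [ 0.5024 -0.2408  0.1328] yhead -1.6578063974813542 gap 0.01161447160954654 F [-8.7407  0.2929  9.6765] g 15.001320540904999 q [-0.5461  0.1307  1.4675 -0.0042  1.5461 -0.517 ]
0.12042023693588387 -163.69010185164345
```

View pics/s3.png

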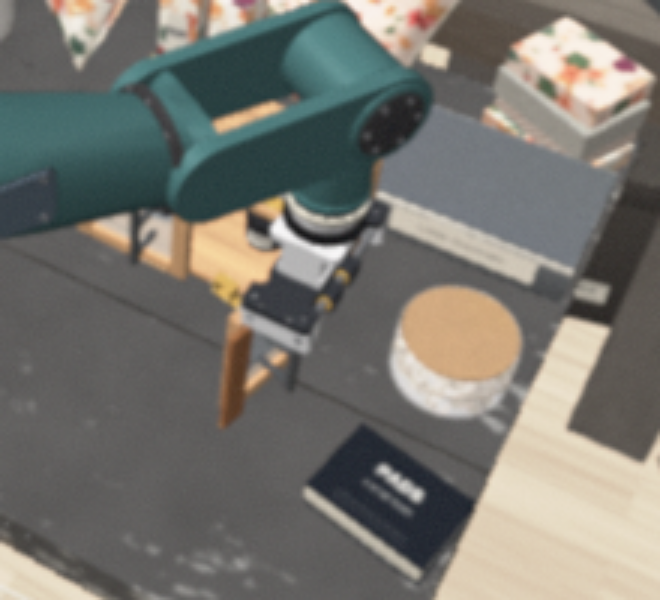

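The leaf stands about 80° open; the other leaf is still shut, and the tub and book are untouched.

Emit:
servo_tool(translation=[[0, 0, 0], [0, 0, 0], [0, 0, 0], [0, 0, 0], [0, 0, -0.3], [0, 0, -0.5], [0, 0, -0.5], [0, 0, -0.6], [0, 0, -0.6], [0, 0, 0]], twist=[0, 0, 0, 0, 0, 0, 0, 0, 0, 0], claw=32)

```text
t: 12.75
position: [0.5075, -0.2402, 0.2385]
eef_rot: [2.244, 2.183, 0.005]
wrist_force: [-0.2, 0.6, 0.5]
finger_gap: 0.0323
gripper_force: 0.0
```

Emit:
servo_tool(translation=[[0.72, 0.18, 0], [0.72, 0.18, 0], [0.72, 0.18, 0], [0.72, 0.18, 0], [0.72, 0.18, 0], [0.72, 0.18, 0], [0.72, 0.18, 0], [0.72, 0.18, 0], [0, 0, 0], [0, 0, 0]], twist=[0, 0, 0, 0, 0, 0, 0, 0, 0, 0])

```text
t: 13.58
position: [0.5692, -0.0091, 0.2309]
eef_rot: [-2.248, -2.194, 0.001]
wrist_force: [0.3, 0.1, 0.2]
finger_gap: 0.032
gripper_force: 0.0
```

```bash
python3 -c "
from h import *
st();print(rel([.5675,-.0125,.13]))
s=readout.state();im=viewer.camera('wrist');cv2.imwrite('pics/w4.png',im)
np.savez('w4.npz',p=s['position'],r=s['eef_rot'])"
```

```text
13.5833 [ 0.5692 -0.0091  0.2309] yhead -1.414253875166142 gap 0.03204110664775208 F [0.2868 0.1445 0.16  ] g 0.0 q [-0.1154  0.1277  1.2765 -0.0003  1.7383 -0.0907]
[-0.0858 -0.0372  2.5222]
```

View pics/w4.png

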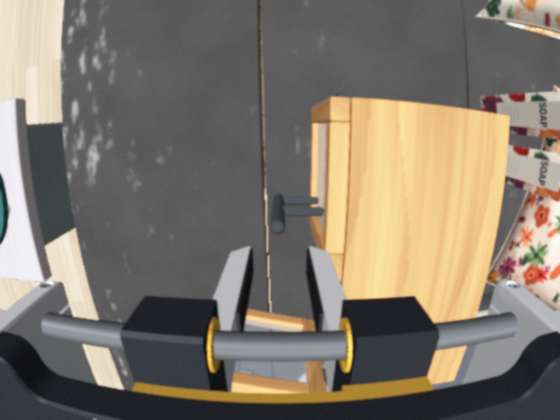

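The left handle's top is at (277,226), centred between the fingers just as the right one was. I descend and grip.

Emit:
servo_tool(translation=[[-0.08, -0.04, 0], [0, 0, 0.35], [0, 0, 0.35], [0, 0, 0.35], [0, 0, 0.35], [0, 0, 0.35], [0, 0, 0.35], [0, 0, 0.4], [0, 0, 0], [0, 0, 0]], twist=[0, 0, 0, 0, 0, 0, 0, 0, 0, 0])

```text
t: 14.47
position: [0.5666, -0.015, 0.1306]
eef_rot: [-2.253, -2.187, 0.003]
wrist_force: [-0.4, -1.0, 0.4]
finger_gap: 0.0322
gripper_force: 0.0
```

Emit:
servo_tool(translation=[[0, 0, 0], [0, 0, 0], [0, 0, 0], [0, 0, 0], [0, 0, 0], [0, 0, 0], [0, 0, 0], [0, 0, 0], [0, 0, 0], [0, 0, 0]], twist=[0, 0, 0, 0, 0, 0, 0, 0, 0, 0], claw=0, squeeze=15)

```text
t: 15.3
position: [0.5674, -0.014, 0.1328]
eef_rot: [2.251, 2.19, -0.0]
wrist_force: [-4.0, -0.6, 5.7]
finger_gap: 0.0117
gripper_force: 15.0
```

Emit:
servo_tool(translation=[[0.1, -0.18, 0], [0.12, -0.17, 0], [0.13, -0.16, 0], [0.14, -0.15, 0], [0.15, -0.14, 0], [0.16, -0.13, 0], [0.17, -0.12, 0], [0.18, -0.11, 0], [0.18, -0.1, 0], [0.19, -0.08, 0]], twist=[0, 0, 0, 0, 0, 0, 0, 0, 0, 0])

```text
t: 16.13
position: [0.5157, 0.0491, 0.1327]
eef_rot: [2.251, 2.189, 0.003]
wrist_force: [-0.1, -2.6, 6.0]
finger_gap: 0.0114
gripper_force: 15.0
```

Emit:
servo_tool(translation=[[0.2, -0.07, 0], [0.2, -0.06, 0], [0.2, -0.04, 0], [0.2, -0.03, 0], [0.21, -0.01, 0], [0.21, 0, 0], [0.21, 0.01, 0], [0.21, 0.03, 0], [0.2, 0.04, 0], [0.2, 0.06, 0]], twist=[0, 0, 0, 0, 0, 0, 0, 0, 0, 0])

```text
t: 16.97
position: [0.5127, 0.1319, 0.1326]
eef_rot: [-2.249, -2.189, 0.002]
wrist_force: [-5.8, 0.1, 9.4]
finger_gap: 0.0117
gripper_force: 15.0
```

Emit:
servo_tool(translation=[[0, 0, 0], [0, 0, 0], [0, 0, 0], [0, 0, 0], [0, 0, -0.3], [0, 0, -0.5], [0, 0, -0.5], [0, 0, -0.6], [0, 0, -0.6], [0, 0, 0]], twist=[0, 0, 0, 0, 0, 0, 0, 0, 0, 0], claw=32)

```text
t: 17.8
position: [0.5177, 0.1303, 0.2384]
eef_rot: [2.248, 2.185, 0.015]
wrist_force: [0.2, -0.0, 0.2]
finger_gap: 0.0319
gripper_force: 0.0
```

Emit:
servo_tool(translation=[[0.5, -0.6, -0.1], [0.5, -0.6, -0.1], [0.5, -0.6, -0.1], [0.5, -0.6, -0.1], [0.5, -0.2, 0], [0.5, 0, 0], [0.5, 0, 0], [0.5, 0, 0], [0, 0, 0], [0, 0, 0]], twist=[0, 0, 0, 0, 0, 0, 0, 0, 0, 0])

```text
t: 18.63
position: [0.4153, 0.2931, 0.2468]
eef_rot: [2.251, 2.192, -0.002]
wrist_force: [0.0, -0.6, 0.7]
finger_gap: 0.0318
gripper_force: 0.0
```

```bash
python3 -c "
from h import *
st();a=cv2.resize(viewer.camera('top')[140:300,240:450],None,fx=3.5,fy=3.5);cv2.imwrite('pics/t5.png',a)"
```

```text
18.6333 [0.4153 0.2931 0.2468] yhead -1.5249735551273698 gap 0.03175431148790657 F [ 0.0304 -0.6333  0.6532] g 0.0 q [ 0.5033 -0.0091  1.3892 -0.0004  1.763   0.5299]
```

View pics/t5.png

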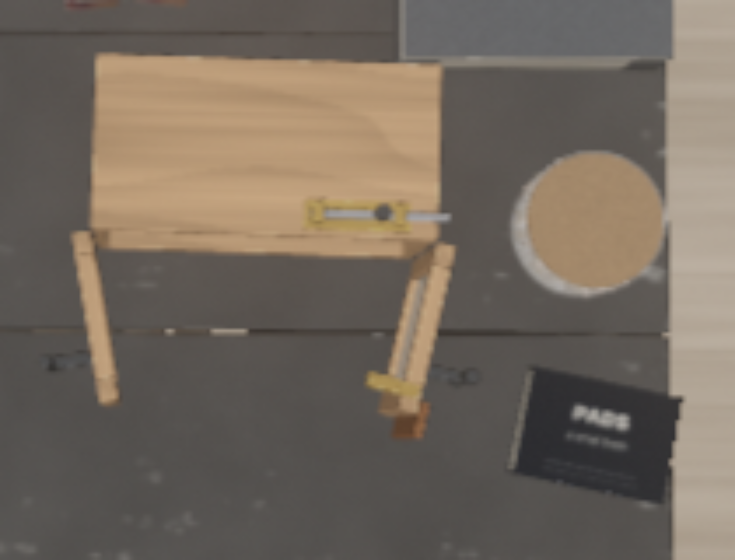

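Both leaves stand about 80° open, the bolt is drawn to its stop (knob at (383,212)), the tub and book are in place, and the arm is clear.

```bash
python3 -c "
from plant import order
print(order.sign_off())"
```

```text
the job is handed in; nothing more can be done
None
```

The cabinet is open and the job is handed in: the bolt is drawn to its stop, the bolted leaf was opened first and then the covered leaf, both stand at about 80°, and the final picture shows the tub and book in place. The mug was outside that picture, but the arm did not work near it.

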